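# Seat the hooded cap of the desk's cable outlet

### The arm

A 6-joint arm with a two-finger parallel gripper is mounted at the origin on the work surface. World frame = base frame: x ahead of the robot, y to its left, z up, the work surface at z = 0. Lengths are in m, angles in rad, forces in N, time in s.
With the tool pointing down it reaches from about 0.3 to 0.95 m from the base axis. Payload 3.1 kg.
Tool frame: the origin (TCP) lies midway between the tips of the shut fingers; the grasp point (between the pads) lies 19 mm behind it; z points along the fingers, y is the direction in which the jaws open and shut (so a half turn about z gives the same grasp; the last joint's range is limited). The gripper opens to 85 mm and grips with 20 to 120 N. Pads are 22 mm wide; open, the fingers measure 114 mm over their backs; the gripper's body (76 mm by 85 mm) begins 54 mm behind the grasp point. The pads swing forward as they close: fully open they stand 13 mm farther back than shut.
Start: joints at [1.169, 0.308, 1.634, -0, 1.2, -0.07], TCP at [0.204, 0.591, 0.231] pointing down, gripper open.
Joint ranges: [-3.06, 3.06], [-0.79, 1.96], [0.05, 2.63], [-1.19, 4.34], [0.05, 2.64], [-2.94, 2.94]. Speed limits (rad/s): [2.79, 2.79, 3.14, 3.14, 3.14, 3.14].

### API

Orientations are given as a rotation vector (axis times angle).
In Python, from bench import manip, cams gives the robot as it stands.
- The arm moves only by the tool jog_arm, never from a script. Its argument "motion" is a list of rows, each an object with "delta_pos": the shift along the tool's x, y, z each as a share of 0.08 m, from -1 to 1, a list of three; "dr": the turn, a rotation vector about the tool's x, y, z each as a share of pi rad, from -1 to 1, a list of three. In form: [{"delta_pos": [x, y, z], "dr": [wx, wy, wz]}, ...]. A call has 1 to 12 rows; each row shifts and turns the commanded pose from where the row before left it, along the tool's axes as they then stand; what a row does not reach is not made up. A row lasts 1/8 s, in which the tool goes at most 62.5 mm and 10.7 degrees, less where a joint would pass 70% of its speed; a pose out of reach is approached as far as the arm can. A call with a number of a shift or a turn outside -1 to 1 is refused whole. A call with a gripper value outside its range is refused whole. "jaw" is the finger opening in mm, from 0 to 85.4, set as the call begins (left out, the last holds). The fingers move at their own pace and stop on an object; "squeeze" is the grip in N (left out, the last holds). Time passes only in rows, so rows that do not move let the fingers close. It gives the time, the measured TCP pose, the force and the opening at its end, in the units of the state.
- manip.get_state(): the state, without advancing time (a new reading comes with each control period).
- cams.grab_frame(name): name is "side" or "top" or "wrist"; returns the picture (384x512x3 uint8, blue, green, red); there is no depth.
- cams.calibration(name): a dict with "fx", "fy", "cx", "cy" (pixels), "k1" (the pictures are not rectified: a ray, as slopes to the right and down, at radius r is drawn at 1 + k1 r^2 times it, then the intrinsics apply), "position" and "rotation" of the camera in the world; the wrist camera has in their place "hand_eye" (4x4, takes a point from camera to tool coordinates, whose origin is the TCP and whose axes are the flange's). Camera axes: x right, y up, looking along -z (the intrinsics and any distortion apply to the point x, -y, -z); pixel columns grow to the right and rows downward; lengths in m; the calibration is good to about 2 mm. A picture is of the moment at which its call begins: read the wrist's pose just before it. calibration takes no time and is no camera call.
- manip.job_done(): hands the job in, once; it reports no verdict.
The state is a dict: "time_s": time; "joint_pos": joint angles; "qd": joint speeds; "joint_efforts": joint torques, N m; "tcp_pos": TCP position; "tool_rot": TCP orientation; "ft_force": force on the tool from outside, world axes, zero at the start; "ft_torque": the same for the moment, N m; "gripper_width": opening from 0.0 (shut) to 1.0 (fully open).
Only numpy, scipy, OpenCV 4.12 (cv2) and the standard library are available. Lean on these libraries where they do the work, as an engineer would, in place of code of your own. Each camera call takes 0.05 s, during which the arm holds its last target.

### The job

The cap of the desk's cable outlet is standing loose on its brass liner, turned away from its key. With a fingertip push its hood round, either way, until the notch in the cap's rim is over the liner's pin, then press the cap straight down until it is fully home. Do not pinch the hood or lift the cap, leave the other things on the desk where they are, and finish with the hand clear.

Things in the scene. Friction and masses are not known exactly. Their poses are not given: they have to be found in the camera images.
- liner: Fixed round brass flange let into the leather desk top, 114 mm across, its rim standing 4 mm above the desk; origin at its centre on the desk surface (z = 0). It may be anywhere in front of the robot, turned to any yaw.
- key_pin (a point): Top of the liner's one key pin: an upright, oblong dark steel pin with a domed top, 9 mm wide across the radius and 14.5 mm long along it, standing on the flange 39 to 53.5 mm from the liner's centre; this point is 48 mm from the centre, 11 mm above the desk. About 5 mm of its length always shows outside the cap's edge.
- cap_top (a point): Centre of the flat upper face of the cap, on the liner's axis; x points to the hood, z up. The cap is a grey-bronze metal disc, 96 mm across and 7 mm thick, always centred and level on its sprung legs. Loose, its underside stands 12 mm and its upper face 19 mm above the desk (1 mm clear over the pin); seated, its upper face is 11 mm above the desk, level with the pin's top.
- notch (a point): Middle of the one notch in the cap's rim, at the cap's edge, 48 mm from the centre, at the height of the upper face. The notch is 14 mm wide and 11 mm deep towards the centre, straight opposite the hood. The pin enters it with 2.5 mm to spare on each side, and its dome gives some lead-in beyond that.
- hood_mid (a point): Foot of the hood on the cap's upper face, on its middle line, 30 mm from the centre. The hood is a cable scoop of the same grey-bronze metal, a wedge seen from above, 12 to 44 mm from the centre: 14 mm wide at its inner end, 30 mm here, 40 mm at its open outer end; it rises 11 mm above the cap's face at the inner end, 17 mm here, 21 mm at the outer end. A fingertip pushes on its upright flanks.
- hood_left: The hood's flank wall on the counter-clockwise side (seen from above); pushing on it turns the cap clockwise. Its frame is the cap's: origin at the centre of the cap's underside.
- hood_right: The hood's flank wall on the clockwise side (seen from above); pushing on it turns the cap counter-clockwise. Its frame is the cap's: origin at the centre of the cap's underside.
- cap_turn (a joint): Turn of the cap on the liner, rad, growing counter-clockwise seen from above; 0 (or any whole turn) when the notch is over the pin. It turns without limit (about 1 to 2 N of push on the hood) and stays where it is left.
- cap (a joint): How far the cap is pressed down, m: 0 as it stands loose, 0.008 fully home, negative when lifted. Its sprung legs take about 8 N to push down and hold it wherever it is left. Away from the notch the pin stops it at about 0.001 to 0.003, with some give under a hard press.
- mouse: Loose black computer mouse, about 104 x 62 x 37 mm, origin under its centre. Leave alone.
- stapler: Loose stapler, black arm on steel, about 150 x 38 x 60 mm, origin under its centre. Leave alone.
- notebook: Loose hardbound notebook, 140 x 98 x 23 mm, origin under its centre. Leave alone.
- mug: Loose white mug, 76 mm across and 78 mm high, with a handle, origin under its centre. Leave alone.
Mind the look-alikes: they are no part of the job. Leave any red look-alike of the liner alone.

How it is judged:
On the way, in this order (a step that is already met when the one before it is completed fails the run):
1. the cap, still up, is turned until its notch is over the pin (horizontal distance between notch and key_pin below 0.008 m and value of joint cap below 0.004 m).
2. the cap is pressed down fully home over the pin (value of joint cap above 0.0068 m and horizontal distance between notch and key_pin below 0.005 m), for 0.2 s.
At the end, for the whole second after the job is handed in: The cap is pressed down to within 1.2 mm of fully home with its notch on the pin (within 5 mm), and the mouse, stapler, notebook and mug are within 15 mm of where they stood (all of step 2 and distance of each of mouse, stapler, notebook, mug from where it was at the start of the episode below 0.015 m); the robot touches nothing.
It fails at once if the cap is lifted more than 3 mm above its loose height (value of joint cap below -0.003 m).
It fails at once if the hood is pinched: the fingers press on both of its flanks at once (contact force between each of hood_left, hood_right and the fingers above 0.5 N).
It fails at once if the mouse, stapler, notebook or mug is moved more than 15 mm or lifted (distance of any of mouse, stapler, notebook, mug from where it was at the start of the episode above 0.015 m).
It also fails if it takes over 64 s, if anything falls off the work surface, if the arm or the gripper's body presses on something with over 40 N, if the wrist force passes 120 N, or if a joint passes its speed limit or range.

## Working session

There is one attempt and no reset: what is moved stays moved. The work goes in short steps, Python scripts to look and compute and a tool call to move; the robot and the scene stay as the last step left them, time stands still between calls to the robot, and variables do not carry over. Pictures are saved under pics/ and viewed, and the job is handed in when it is done.

Besides the shell and the picture viewer there is one more tool, called after "Emit:" as name(argument=value, ...) on one line, values as JSON. jog_arm: Moves the arm, as the interface text tells. Shift numbers are shares of 0.08 m and turn numbers shares of pi rad, none past 1 either way. Its arguments: {"type":"object","properties":{"motion":{"type":"array","items":{"type":"object","properties":{"delta_pos":{"type":"array","items":{"type":"number"}},"dr":{"type":"array","items":{"type":"number"}}}}},"jaw":{"type":"number"},"squeeze":{"type":"number"}},"required":["motion"]}

```bash
ls; mkdir -p pics; python3 - <<'E'
from bench import manip, cams
import cv2
s=manip.get_state();print(s)
for n in ["side","top","wrist"]:
    im=cams.grab_frame(n);cv2.imwrite(f"pics/{n}0.png",im);print(n,cams.calibration(n))
E
```

```text
pics
{'time_s': 0.0, 'joint_pos': array([ 1.16931558e+00,  3.09008349e-01,  1.63518917e+00, -9.04876190e-06,
        1.19967014e+00, -6.97084505e-02]), 'qd': array([ 3.47109327e-04,  6.84960095e-04, -4.06327565e-04,  6.17309302e-05,
       -4.26463842e-05,  5.14746835e-04]), 'joint_efforts': array([ 6.49904669e-04, -4.15268755e+01, -2.76657182e+01, -1.36850367e-04,
        1.05787511e-02,  1.69269629e-05]), 'tcp_pos': array([0.20328919, 0.59015456, 0.23004373]), 'tool_rot': array([-0.51866806, -3.09794947,  0.00347737]), 'ft_force': array([-0.58778453,  0.60427215, -0.08771191]), 'ft_torque': array([ 0.02589828,  0.01670867, -0.04740476]), 'gripper_width': 1.0015098534320221}
side {'fx': 392.2114217767792, 'fy': 392.2114217767792, 'cx': 253.7971343968665, 'cy': 198.84445325021565, 'k1': -0.0071172936344234446, 'position': array([0.36930622, 0.5983669 , 0.72787009]), 'rotation': array([ 0.19710688, -1.02529968, -2.63301416])}
top {'fx': 468.2634122285328, 'fy': 468.2634122285328, 'cx': 257.080189306491, 'cy': 188.76590541686593, 'k1': 0.006524132629974215, 'position': array([5.15245013e-01, 1.76431867e-04, 1.04708801e+00]), 'rotation': array([ 0.06361281, -0.05089518, -1.59155994])}
wrist {'fx': 279.38443466127046, 'fy': 279.38443466127046, 'cx': 254.7075185993232, 'cy': 193.46702702908667, 'k1': -0.04101282678940458, 'hand_eye': array([[ 9.05140640e-05,  9.62540624e-01,  2.71137492e-01,
         6.84905217e-02],
       [ 9.99999298e-01, -4.07532376e-04,  1.11291310e-03,
         2.19822465e-03],
       [ 1.18172138e-03,  2.71137201e-01, -9.62539985e-01,
        -1.42625913e-01],
       [ 0.00000000e+00,  0.00000000e+00,  0.00000000e+00,
         1.00000000e+00]])}
```

View pics/side0.png

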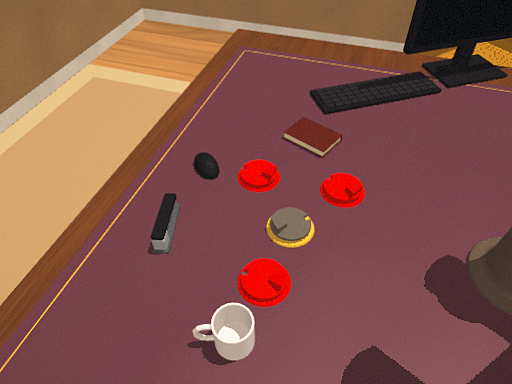

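View pics/top0.png

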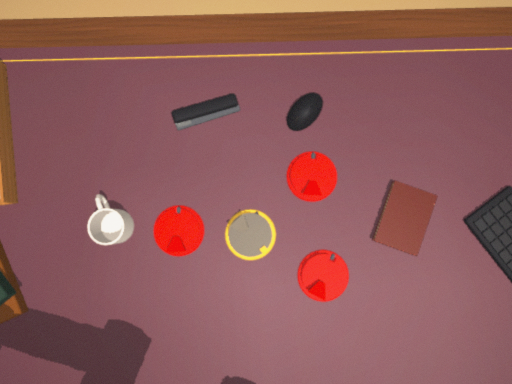

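View pics/wrist0.png

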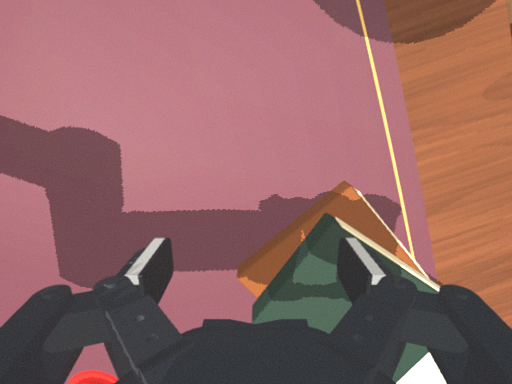

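In the top view, what could be taken for the liner: red ones at (312,176), (179,231) and (324,275), and the brass one at (250,235). In the side view the brass one is at (290,227). I choose the brass one by its description and check it in a close crop.

```bash
python3 - <<'E'
import cv2,numpy as np
a=cv2.imread("pics/top0.png")[200:270,215:290]; b=cv2.imread("pics/side0.png")[195:255,255:325]
a=cv2.resize(a,(400,373),interpolation=cv2.INTER_CUBIC);b=cv2.resize(b,(400,343),interpolation=cv2.INTER_CUBIC)
c=np.zeros((373,800,3),np.uint8);c[:,:400]=a;c[:343,400:]=b;cv2.imwrite("pics/crop0.png",c)
E
cat > h.py <<'E'
import numpy as np,cv2
from scipy.spatial.transform import Rotation as R
from bench import manip,cams
D=np.diag([1,-1,-1.])
def pose(n,st=None):
    c=cams.calibration(n)
    if n=="wrist":
        st=st or manip.get_state()
        T=np.eye(4);T[:3,:3]=R.from_rotvec(st['tool_rot']).as_matrix();T[:3,3]=st['tcp_pos']
        H=T@c['hand_eye'];return c,H[:3,:3],H[:3,3]
    return c,R.from_rotvec(c['rotation']).as_matrix(),np.array(c['position'])
def world(n,uv,z,st=None):
    c,Rm,p=pose(n,st);x=(uv[0]-c['cx'])/c['fx'];y=(uv[1]-c['cy'])/c['fy']
    rd=np.hypot(x,y);r=rd
    for _ in range(20): r=rd/(1+c['k1']*r*r)
    s=r/rd if rd>0 else 1
    d=Rm@np.array([x*s,-y*s,-1]);t=(z-p[2])/d[2];return p+t*d
def pix(n,P,st=None):
    c,Rm,p=pose(n,st);q=Rm.T@(np.array(P)-p);x=q[0]/-q[2];y=-q[1]/-q[2];k=1+c['k1']*(x*x+y*y)
    return np.array([c['fx']*x*k+c['cx'],c['fy']*y*k+c['cy']])
E
python3 - <<'E'
from h import *
print(world("top",(250.5,234.5),0.004),world("side",(290.5,228),0.004))
E
```

```text
[0.48992356 0.02454269 0.004     ] [0.48967025 0.03230852 0.004     ]
```

View pics/crop0.png

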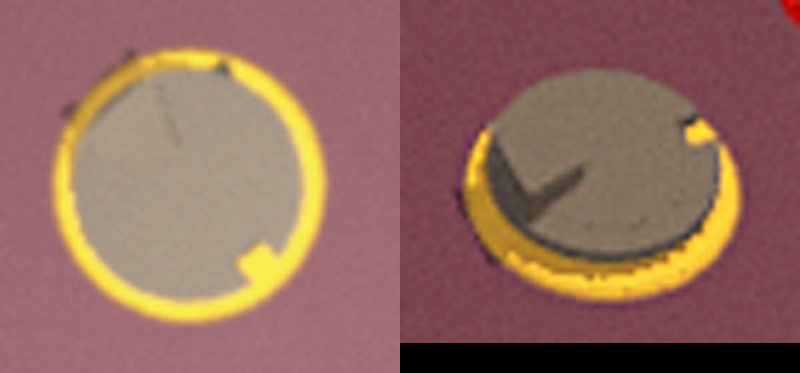

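The crop confirms brass: notch at about top (264,249), hood up and left of centre, and a dark speck, probably the pin, at about (257,213). I'll move over it for a wrist view.

Emit:
jog_arm(motion=[{"delta_pos": [-0.5, -0.48, 0], "dr": [0, 0, 0]}, {"delta_pos": [-0.5, -0.48, 0], "dr": [0, 0, 0]}, {"delta_pos": [-0.5, -0.48, 0], "dr": [0, 0, 0]}, {"delta_pos": [-0.5, -0.48, 0], "dr": [0, 0, 0]}, {"delta_pos": [-0.5, -0.48, 0], "dr": [0, 0, 0]}, {"delta_pos": [-0.5, -0.48, 0], "dr": [0, 0, 0]}, {"delta_pos": [-0.5, -0.48, 0], "dr": [0, 0, 0]}, {"delta_pos": [-0.5, -0.48, 0], "dr": [0, 0, 0]}, {"delta_pos": [-0.5, -0.48, 0], "dr": [0, 0, 0]}, {"delta_pos": [-0.5, -0.48, 0.3], "dr": [0, 0, 0]}, {"delta_pos": [-0.5, -0.48, 0.3], "dr": [0, 0, 0]}, {"delta_pos": [0, 0, 0], "dr": [0, 0, 0]}])

```text
time_s: 1.65
tcp_pos: [0.4815, 0.0451, 0.1812]
tool_rot: [-0.527, -3.093, 0.002]
ft_force: [-0.3, -0.2, -0.5]
gripper_width: 0.999
```

```bash
python3 - <<'E'
from h import *
s=manip.get_state();print(s['time_s'],s['tcp_pos'],s['tool_rot'],s['joint_pos'])
im=cams.grab_frame("wrist");cv2.imwrite("pics/w1.png",im)
np.save("w1.npy",np.r_[s['tcp_pos'],s['tool_rot']])
E
```

```text
1.65 [0.48152953 0.04511459 0.18116075] [-5.26713695e-01 -3.09322029e+00  2.19192650e-03] [ 3.82418543e-03  9.51974893e-02  2.00082957e+00 -8.25650353e-04
  1.04959606e+00 -1.22923494e+00]
```

View pics/w1.png

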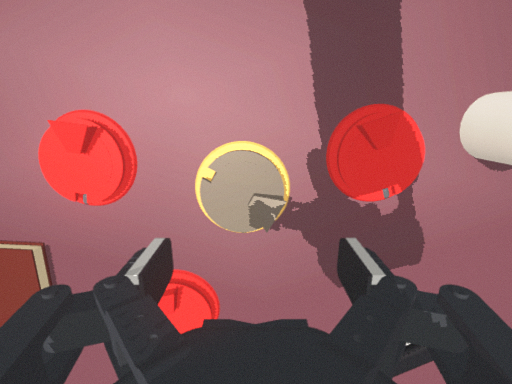

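Brass liner at (242,187), notch at about (208,174), hood to the right around (265,200). I'll zoom to find the pin.

```bash
python3 - <<'E'
import cv2
a=cv2.imread("pics/w1.png")[130:245,185:305]
cv2.imwrite("pics/w1c.png",cv2.resize(a,None,fx=5,fy=5,interpolation=cv2.INTER_CUBIC))
E
```

```text
(no output)
```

View pics/w1c.png

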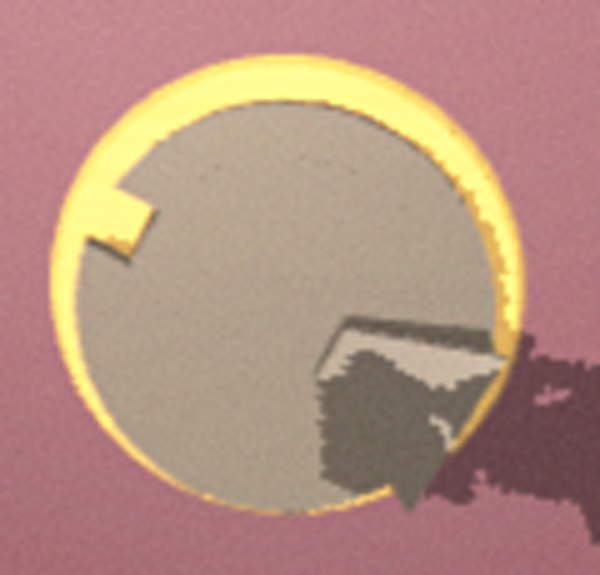

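```bash
python3 - <<'E'
from h import *
v=np.load("w1.npy");st=dict(tcp_pos=v[:3],tool_rot=v[3:])
c=world("wrist",(242.4,187),0.004,st);n=world("wrist",(205.6,172.6),0.019,st);print(c,n)
d=n-c;print("notch r,ang",np.hypot(*d[:2]),np.degrees(np.arctan2(d[1],d[0])))
ct=world("top",(250.5,234.5),.004)
p=world("top",(256.6,212.8),.011);d=p-ct;print(p,np.hypot(*d[:2]),np.degrees(np.arctan2(d[1],d[0])))
nt=world("top",(264.1,249.1),.019);d=nt-ct;print(nt,np.hypot(*d[:2]),np.degrees(np.arctan2(d[1],d[0])))
print(pix("wrist",p,st), pix("side",p))
# liner circles
print([pix("wrist",c+[.057*np.cos(a),.057*np.sin(a),0],st) for a in np.arange(0,6.3,1.5708)])
for k in ["top","side"]:
  print(k,[pix(k,c+[.057*np.cos(a),.057*np.sin(a),0]).round(1) for a in np.arange(0,6.3,1.5708)])
E
```

```text
[0.48948341 0.02847185 0.004     ] [ 0.45708674 -0.00259464  0.019     ]
notch r,ang 0.044885087487118 -136.20073237478596
[0.53754657 0.00993358 0.011     ] 0.04981342483283878 -17.054225747157435
[ 0.45798231 -0.00482085  0.019     ] 0.043387333949443815 -137.40772308072155
[241.32922774 229.77190468] [273.92903561 214.22623558]
[array([258.2076281 , 229.29771894]), array([288.43179469, 171.32628593]), array([225.20729639, 140.93244827]), array([197.86915752, 202.18829418]), array([258.20826954, 229.29751122])]
top [array([248.2, 209. ]), array([223.1, 235.3]), array([249.2, 260.7]), array([274.4, 234.2]), array([248.2, 209. ])]
side [array([268. , 220.8]), array([284.2, 245.5]), array([314.8, 233. ]), array([297.4, 209.5]), array([268. , 220.8])]
```

Emit:
jog_arm(motion=[{"delta_pos": [-0.56, -0.4, 0], "dr": [0, 0, 0]}, {"delta_pos": [-0.56, -0.4, 0], "dr": [0, 0, 0]}, {"delta_pos": [0, 0, 0], "dr": [0, 0, 0.055]}, {"delta_pos": [0, 0, 0], "dr": [0, 0, 0.055]}, {"delta_pos": [0, 0, 0], "dr": [0, 0, 0.055]}, {"delta_pos": [0, 0, 0], "dr": [0, 0, 0.055]}, {"delta_pos": [0, 0, 0], "dr": [0, 0, 0.055]}, {"delta_pos": [0, 0, 0], "dr": [0, 0, 0]}, {"delta_pos": [0, 0, 0], "dr": [0, 0, 0]}], jaw=0, squeeze=20)

```text
time_s: 2.82
tcp_pos: [0.5459, -0.0404, 0.1837]
tool_rot: [1.763, 2.6, 0.001]
ft_force: [-0.1, 0.5, -0.1]
gripper_width: 0.004
```

```bash
python3 - <<'E'
from h import *
s=manip.get_state();print(s['time_s'],s['tcp_pos'],s['tool_rot'],s['joint_pos'])
im=cams.grab_frame("wrist");cv2.imwrite("pics/w2.png",im)
np.save("w2.npy",np.r_[s['tcp_pos'],s['tool_rot']])
print(pix("wrist",(.4895,.028,.004)))
E
```

```text
2.825 [ 0.5458934  -0.04044072  0.1836913 ] [1.76329952e+00 2.59972714e+00 6.13573872e-04] [-1.53632714e-01  2.11308080e-01  1.85961239e+00  2.62813378e-04
  1.07024640e+00 -5.32578849e-01]
[228.86620721 101.23817118]
```

View pics/w2.png

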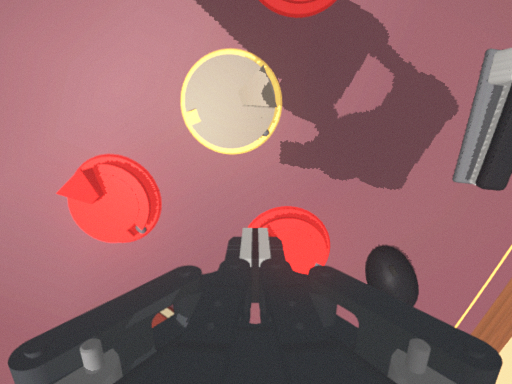

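```bash
python3 - <<'E'
import cv2
a=cv2.imread("pics/w2.png")[40:165,170:295]
cv2.imwrite("pics/w2c.png",cv2.resize(a,None,fx=4.6,fy=4.6,interpolation=cv2.INTER_CUBIC))
E
```

```text
(no output)
```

View pics/w2c.png

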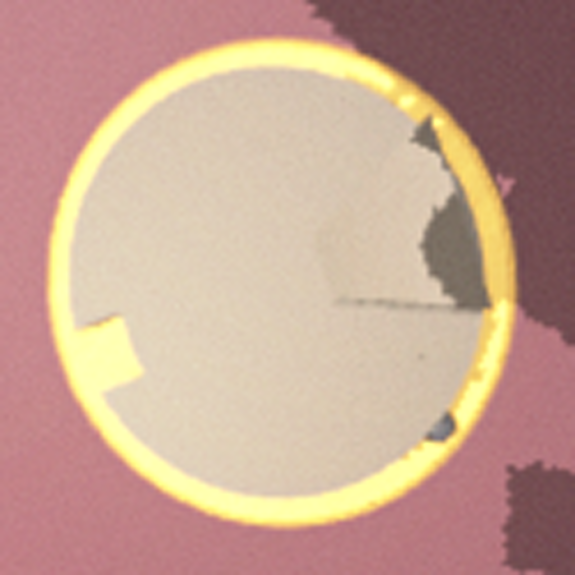

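```bash
python3 - <<'E'
from h import *
v=np.load("w2.npy");st=dict(tcp_pos=v[:3],tool_rot=v[3:])
im=cv2.imread("pics/w2.png").astype(int)
c=world("wrist",(231.3,101.3),0.004,st);print(c)
def f(n,uv,z):
    q=world("wrist",uv,z,st);d=q-c;print(n,q,np.hypot(*d[:2])*1e3,np.degrees(np.arctan2(d[1],d[0])))
f("pin",(266.5,133),.010)
f("notch",(188.3,118.7),.019)
f("notch inner",(170+132/4.6,40+346/4.6),.019)
f("hood flank inner",(170+336/4.6,40+300/4.6),.019)
f("hood flank outer",(170+485/4.6,40+309/4.6),.019)
M=R.from_rotvec(v[3:]).as_matrix();print(M.round(3))
E
```

```text
[0.49195317 0.02914778 0.004     ]
pin [0.54065745 0.01194643 0.01      ] 51.65261665240839 -19.45217487171539
notch [ 0.45677705 -0.00452802  0.019     ] 48.69721218027416 -136.24831452866525
notch inner [0.46598538 0.00295793 0.019     ] 36.881359887288724 -134.75607069842783
hood flank inner [0.50621987 0.02983061 0.019     ] 14.283027611007467 2.7402133803723054
hood flank outer [0.53868657 0.0406345  0.019     ] 48.12437570815329 13.80913813325444
[[-0.37   0.929  0.   ]
 [ 0.929  0.37   0.   ]
 [-0.     0.    -1.   ]]
```

Pin found at (266,133), about −19°. The notch is at about −136° and the hood at about 44°. So I turn the cap counter-clockwise by about 117°, pushing on the hood's right flank.

Emit:
jog_arm(motion=[{"delta_pos": [0.4, 0.043, 0], "dr": [0, 0, 0]}, {"delta_pos": [0.4, 0.043, 0], "dr": [0, 0, 0]}, {"delta_pos": [0, 0, 0.66], "dr": [0, 0, 0]}, {"delta_pos": [0, 0, 0.66], "dr": [0, 0, 0]}, {"delta_pos": [0, 0, 0.2], "dr": [0, 0, 0]}, {"delta_pos": [0, 0, 0], "dr": [0, 0, 0]}])

```text
time_s: 3.62
tcp_pos: [0.5283, 0.0206, 0.0611]
tool_rot: [-1.767, -2.595, 0.002]
ft_force: [0.6, 0.5, -0.4]
gripper_width: 0.002
```

```bash
python3 - <<'E'
from h import *
s=manip.get_state();print(s['time_s'],s['tcp_pos'],s['tool_rot'],s['joint_pos'])
im=cams.grab_frame("wrist");cv2.imwrite("pics/w3.png",im)
im=cams.grab_frame("side");cv2.imwrite("pics/s3.png",cv2.resize(im[170:270,235:335],None,fx=5,fy=5,interpolation=cv2.INTER_CUBIC))
E
```

```text
3.625 [0.52825236 0.02064593 0.06107015] [-1.76667185e+00 -2.59548484e+00  1.76497894e-03] [-4.33400900e-02  3.58479692e-01  1.96688144e+00  5.99198419e-05
  8.18438249e-01 -4.18906403e-01]
```

View pics/w3.png

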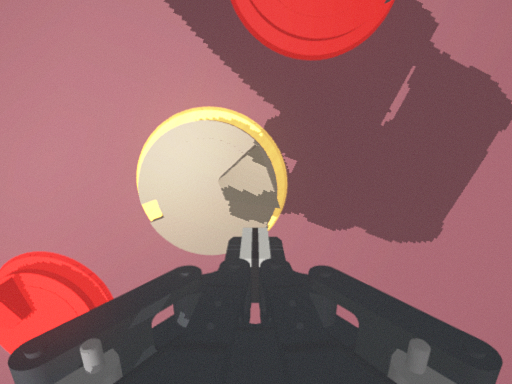

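View pics/s3.png

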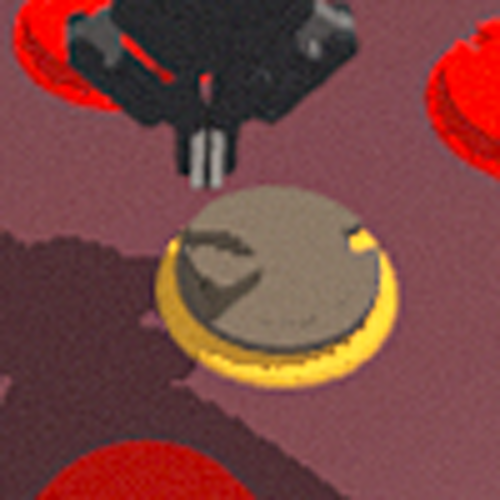

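The hood spans roughly (220,180) to (275,215) and the fingertips at (255,235) are clear below it. I'll check where the tip will land.

```bash
python3 - <<'E'
from h import *
s=manip.get_state();M=R.from_rotvec(s['tool_rot']).as_matrix();p=s['tcp_pos'].copy();p[2]=.025
im=cams.grab_frame("wrist")
def P(q,col):
    u=pix("wrist",q,s)*4; cv2.circle(im2,(int(u[0]-150*4),int(u[1]-95*4)),3,col,-1)
im2=cv2.resize(im[95:245,150:300],None,fx=4,fy=4,interpolation=cv2.INTER_CUBIC)
for a in(-11,11):
  for b in (-7,7): P(p+M@[a/1e3,b/1e3,0],(255,0,0))
c=np.array([.491,.029,0])
for z in(.019,):
  for r,w in((12,7),(12,-7),(44,20),(44,-20)):
    a=np.radians(44);u=np.array([np.cos(a),np.sin(a),0]);v=np.array([-u[1],u[0],0]);P(c+(r*u+w*v)/1e3+[0,0,z],(0,255,0))
    zz=.030 if r==12 else .040
    P(c+(r*u+w*v)/1e3+[0,0,zz],(255,255,0))
cv2.imwrite("pics/w4.png",im2)
E
```

```text
(no output)
```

View pics/w4.png

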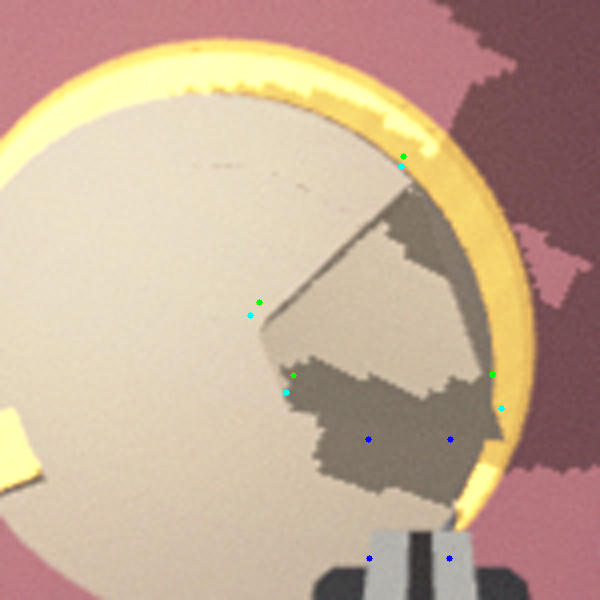

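Footprint (blue) is clear of the flank. Descend, touch, and push round through 80°.

Emit:
jog_arm(motion=[{"delta_pos": [0, 0, 0.3], "dr": [0, 0, 0]}, {"delta_pos": [0, 0, 0.15], "dr": [0, 0, 0]}, {"delta_pos": [0, 0, 0], "dr": [0, 0, 0]}, {"delta_pos": [0.05, 0, 0], "dr": [0, 0, 0]}, {"delta_pos": [0.05, 0, 0], "dr": [0, 0, 0]}, {"delta_pos": [0, 0, 0], "dr": [0, 0, 0]}])

```text
time_s: 4.53
tcp_pos: [0.5266, 0.0284, 0.0264]
tool_rot: [1.767, 2.596, 0.002]
ft_force: [0.3, -0.2, 0.6]
gripper_width: -0.001
```

Emit:
jog_arm(motion=[{"delta_pos": [0.072, 0.022, 0], "dr": [0, 0, -0.0556]}, {"delta_pos": [0.072, 0.022, 0], "dr": [0, 0, -0.0556]}, {"delta_pos": [0.072, 0.022, 0], "dr": [0, 0, -0.0556]}, {"delta_pos": [0.072, 0.022, 0], "dr": [0, 0, -0.0556]}, {"delta_pos": [0.072, 0.022, 0], "dr": [0, 0, -0.0556]}, {"delta_pos": [0.072, 0.022, 0], "dr": [0, 0, -0.0556]}, {"delta_pos": [0.072, 0.022, 0], "dr": [0, 0, -0.0556]}, {"delta_pos": [0.072, 0.022, 0], "dr": [0, 0, -0.0556]}, {"delta_pos": [0, 0, 0], "dr": [0, 0, 0]}])

```text
time_s: 5.65
tcp_pos: [0.4973, 0.0625, 0.0259]
tool_rot: [0.313, -3.126, -0.0]
ft_force: [0.6, -0.2, -0.1]
gripper_width: -0.0
```

```bash
cat >> h.py <<'E'
def shot(k):
    s=manip.get_state();M=R.from_rotvec(s['tool_rot']).as_matrix()
    print(s['time_s'],s['tcp_pos'],"tool y deg",np.degrees(np.arctan2(M[1,1],M[0,1])),s['joint_pos'].round(2),s['ft_force'])
    w=cams.grab_frame("wrist");cv2.imwrite(f"pics/w{k}.png",w);np.save(f"w{k}.npy",np.r_[s['tcp_pos'],s['tool_rot']])
    t=cams.grab_frame("top");d=cams.grab_frame("side")
    f=lambda i,x,y:cv2.resize(i[y:y+76,x:x+76],(399,399),interpolation=cv2.INTER_CUBIC)
    cv2.imwrite(f"pics/ts{k}.png",np.hstack([f(t,212,197),f(d,252,190)]))
E
python3 -c "
from h import *
shot(5)"
```

```text
5.65 [0.49734205 0.06254416 0.02586072] tool y deg 101.44866397707492 [ 0.04  0.38  2.04  0.    0.72 -1.73] [ 0.6351489  -0.16204012 -0.11696255]
```

View pics/w5.png

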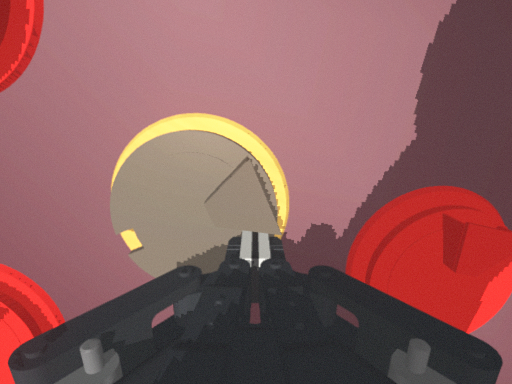

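View pics/ts5.png

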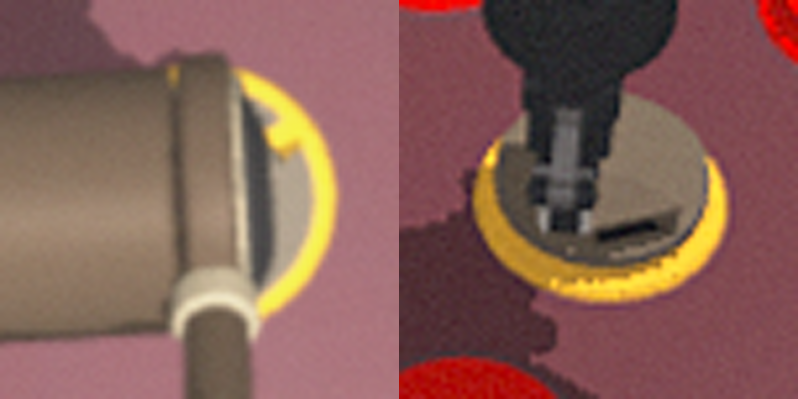

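```bash
python3 - <<'E'
import cv2
a=cv2.imread("pics/w5.png")[195:270,100:190]
cv2.imwrite("pics/w5c.png",cv2.resize(a,None,fx=6,fy=6,interpolation=cv2.INTER_CUBIC))
from h import *
def f(uv):
    q=world("top",uv,.019);d=q[:2]-[.4905,.027];print(q,np.hypot(*d)*1e3,np.degrees(np.arctan2(d[1],d[0])))
f((212+283/5.25,197+133/5.25))
E
```

```text
[ 0.51609281 -0.0100706   0.019     ] 45.04688420355914 -55.3795677712505
```

View pics/w5c.png

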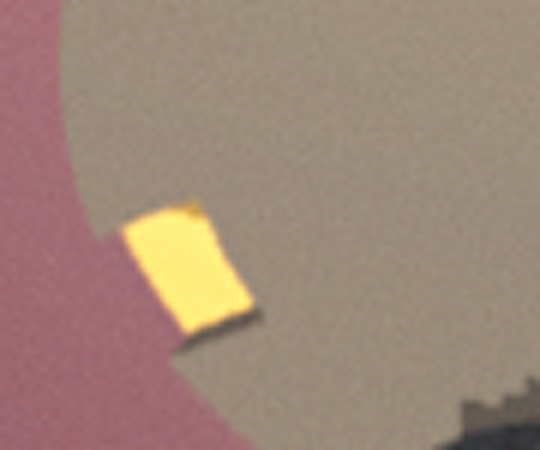

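```bash
python3 - <<'E'
from h import *
v=np.load("w5.npy");st=dict(tcp_pos=v[:3],tool_rot=v[3:])
def f(uv):
    q=world("wrist",uv,.019,st);d=q[:2]-[.491,.029];print(q,np.hypot(*d)*1e3,np.degrees(np.arctan2(d[1],d[0])))
    return q
a=f((122.9,244.3));b=f((138.5,237.9));d=a-b;print(np.degrees(np.arctan2(d[1],d[0])))
E
```

```text
[ 0.51830983 -0.01126276  0.019     ] 48.65097272100996 -55.851346132075776
[ 0.51223139 -0.00240148  0.019     ] 37.90547622427136 -55.93631396486924
-55.55162027815083
```

Notch now at −56°, pin at about −19°. Push 34° more, back off and look.

Emit:
jog_arm(motion=[{"delta_pos": [0.072, 0.022, 0], "dr": [0, 0, -0.0556]}, {"delta_pos": [0.072, 0.022, 0], "dr": [0, 0, -0.0556]}, {"delta_pos": [0.072, 0.022, 0], "dr": [0, 0, -0.0556]}, {"delta_pos": [0.028, 0.01, 0], "dr": [0, 0, -0.0222]}, {"delta_pos": [0, 0, 0], "dr": [0, 0, 0]}, {"delta_pos": [-0.1, 0, 0], "dr": [0, 0, 0]}, {"delta_pos": [0, 0, 0], "dr": [0, 0, 0]}])

```text
time_s: 6.68
tcp_pos: [0.4842, 0.066, 0.0258]
tool_rot: [-1.216, 2.896, -0.001]
ft_force: [0.1, -0.4, -0.0]
gripper_width: 0.002
```

```bash
python3 -c "
from h import *
shot(6)"
```

```text
6.675 [0.48420631 0.06604708 0.02584168] tool y deg 135.5511051927843 [ 0.05  0.36  2.07 -0.    0.71 -2.32] [ 0.0829291  -0.38110414 -0.03867722]
```

View pics/w6.png

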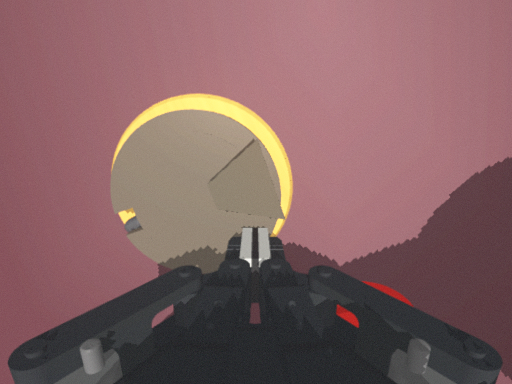

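View pics/ts6.png

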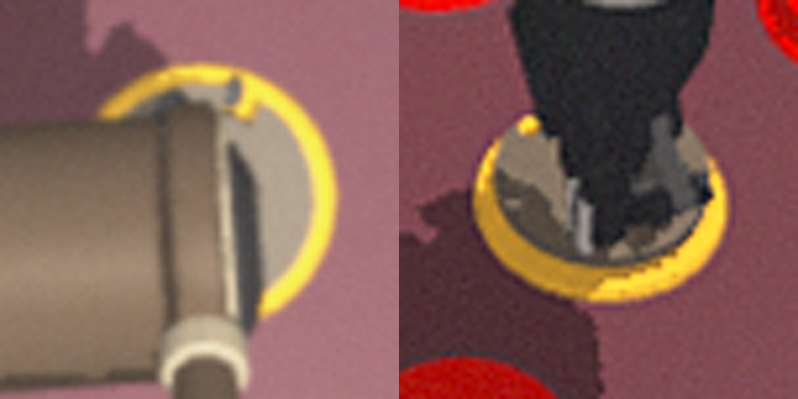

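The pin (dark) now shows in the notch in the wrist view at (131,224), and in the top view. Crop to measure the remaining angle.

```bash
python3 - <<'E'
import cv2
a=cv2.imread("pics/w6.png")[190:250,100:165]
cv2.imwrite("pics/w6c.png",cv2.resize(a,None,fx=8,fy=8,interpolation=cv2.INTER_CUBIC))
E
```

```text
(no output)
```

View pics/w6c.png

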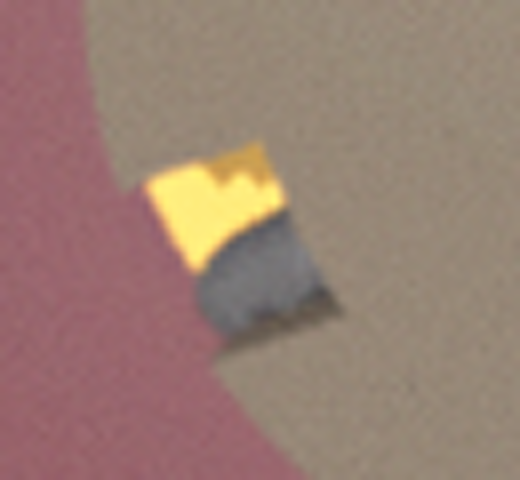

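```bash
python3 - <<'E'
from h import *
v=np.load("w6.npy");st=dict(tcp_pos=v[:3],tool_rot=v[3:])
def f(uv,z=.019):
    q=world("wrist",(100+uv[0]/8,190+uv[1]/8),z,st);d=q[:2]-[.491,.029];print(q,np.hypot(*d)*1e3,np.degrees(np.arctan2(d[1],d[0])))
    return q
f((174,275));f((303,227))
for z in(.007,.009): 
  f((285,210),z);f((240,238),z);f((200,275),z)
E
```

```text
[0.53451855 0.00814774 0.019     ] 48.25640883589275 -25.601775448410347
[0.52479881 0.01243297 0.019     ] 37.640754132695555 -26.11252671203432
[0.53177143 0.01004435 0.007     ] 44.96250304179249 -24.934888273968056
[0.53614155 0.0090222  0.007     ] 49.36468209913795 -23.872216339173107
[0.54086914 0.00873583 0.007     ] 53.8290633400134 -22.114208187740207
[0.53059602 0.01015318 0.009     ] 43.85256902410455 -25.4534076977811
[0.53491199 0.0091437  0.009     ] 48.19269236741815 -24.33172743726611
[0.53958101 0.00886088 0.009     ] 52.5899103590613 -22.516318446681765
```

Pin centre at about −18.8°, notch at −25.8°: 7° left.

Emit:
jog_arm(motion=[{"delta_pos": [0.1, 0, 0], "dr": [0, 0, 0]}, {"delta_pos": [0.046, 0.016, 0], "dr": [0, 0, -0.036]}, {"delta_pos": [0, 0, 0], "dr": [0, 0, 0]}, {"delta_pos": [-0.08, 0, 0], "dr": [0, 0, 0]}, {"delta_pos": [0, 0, 0], "dr": [0, 0, 0]}])

```text
time_s: 7.45
tcp_pos: [0.4787, 0.0636, 0.0258]
tool_rot: [-1.378, 2.823, -0.0]
ft_force: [0.5, -0.4, -0.2]
gripper_width: 0.001
```

```bash
python3 -c "
from h import *
shot(7)
a=cv2.imread('pics/w7.png')[190:250,95:160]
cv2.imwrite('pics/w7c.png',cv2.resize(a,None,fx=8,fy=8,interpolation=cv2.INTER_CUBIC))
"
```

```text
7.45 [0.47868167 0.06358254 0.02581848] tool y deg 142.02766068735346 [ 0.04  0.35  2.08  0.    0.71 -2.44] [ 0.54709257 -0.423266   -0.18871328]
```

View pics/w7c.png

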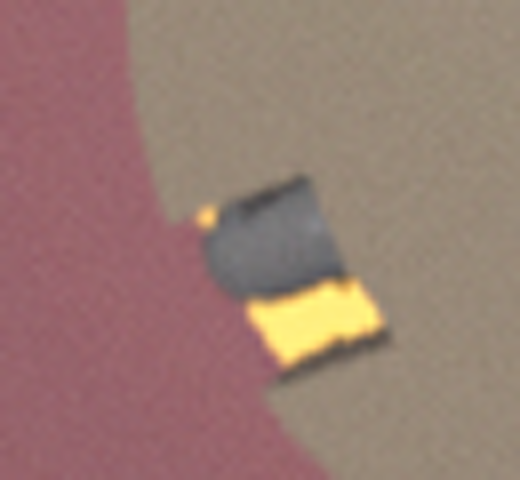

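View pics/w7.png

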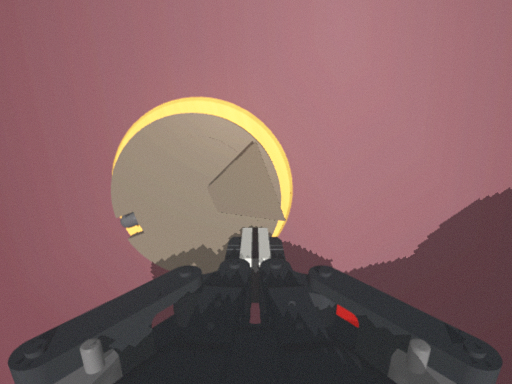

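```bash
python3 - <<'E'
from h import *
v=np.load("w7.npy");st=dict(tcp_pos=v[:3],tool_rot=v[3:])
def f(uv,z=.019):
    q=world("wrist",(95+uv[0]/8,190+uv[1]/8),z,st);d=q[:2]-[.491,.029];print(q,np.hypot(*d)*1e3,np.degrees(np.arctan2(d[1],d[0])))
    return q
f((220,308));f((348,255))
for z in(.006,.009): 
  f((270,297),z);f((343,280),z);print()
f((207,240),.008)
E
```

```text
[0.53688988 0.01372438 0.019     ] 48.36554144040075 -18.41134013444815
[0.52648097 0.01655948 0.019     ] 37.598741325768266 -19.32194461350694
[0.54169738 0.01573775 0.006     ] 52.40335797226618 -14.659853522375734
[0.53604651 0.01828584 0.006     ] 46.30314555410103 -13.3790215329789

[0.53976865 0.01565456 0.009     ] 50.56166191702127 -15.304211378926805
[0.53422215 0.01815557 0.009     ] 44.56182374817213 -14.08475336151195

[0.54094499 0.00927159 0.008     ] 53.700205891295646 -21.554159050886717
```

Edges of the pin give −18.8° and −19.6°, notch −18.4° to −19.3°: aligned within about 1°. Lift off, move over the clear part of the cap 16 mm from its centre towards the notch, and look.

Emit:
jog_arm(motion=[{"delta_pos": [0, 0, -0.6], "dr": [0, 0, 0]}, {"delta_pos": [0, 0, 0], "dr": [0, 0, 0]}, {"delta_pos": [0.18, -0.576, 0], "dr": [0, 0, 0]}, {"delta_pos": [0, 0, 0], "dr": [0, 0, 0]}])

```text
time_s: 8.1
tcp_pos: [0.5075, 0.0219, 0.0738]
tool_rot: [-1.374, 2.823, -0.002]
ft_force: [-0.8, -0.3, -0.8]
gripper_width: -0.0
```

```bash
python3 -c "
from h import *
shot(8)
"
```

```text
8.1 [0.50748047 0.02188956 0.07380722] tool y deg 141.90108200579712 [-0.04  0.3   2.01 -0.    0.82 -2.52] [-0.80805815 -0.34200658 -0.76060187]
```

View pics/w8.png

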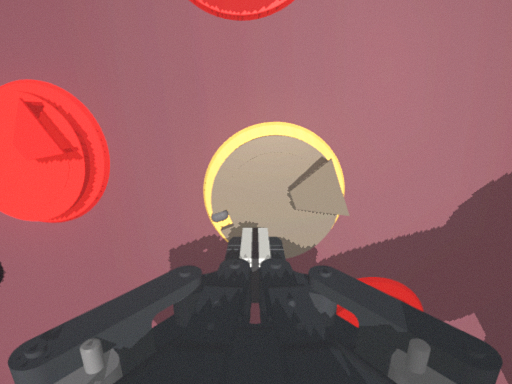

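View pics/ts8.png

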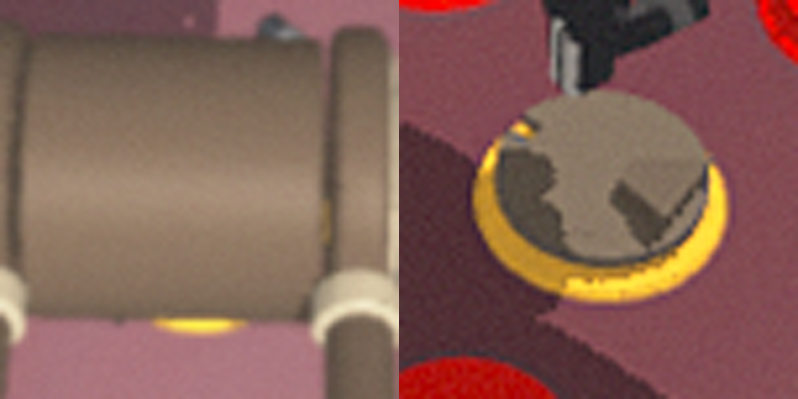

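```bash
python3 - <<'E'
from h import *
v=np.load("w8.npy");st=dict(tcp_pos=v[:3],tool_rot=v[3:]);M=R.from_rotvec(v[3:]).as_matrix()
im=cv2.imread("pics/w8.png");S=5;x0,y0=195,150
im2=cv2.resize(im[y0:y0+115,x0:x0+120],None,fx=S,fy=S,interpolation=cv2.INTER_CUBIC)
def P(q,col):
    u=(pix("wrist",q,st)-[x0,y0]+.5)*S; cv2.circle(im2,(int(u[0]),int(u[1])),2,col,-1)
p=v[:3].copy();p[2]=.019
for a in(-11,11):
  for b in (-7,7): P(p+M@[a/1e3,b/1e3,0],(255,0,0))
c=np.array([.491,.029,0]);
def rt(r,t,z,ang):
    a=np.radians(ang);u=np.array([np.cos(a),np.sin(a),0]);w=np.array([-u[1],u[0],0]);return c+(r*u+t*w)/1e3+[0,0,z]
for r,t in((37,7),(37,-7),(47.5,7),(47.5,-7)): P(rt(r,t,.019,-19),(0,255,0))
for r in(39+4.5,49): 
  for t in(4.5,-4.5): P(rt(r,t,.0075,-19),(255,0,255))
P(rt(53.5,0,.0075,-19),(255,0,255))
cv2.imwrite("pics/w8c.png",im2)
E
```

View pics/w8c.png

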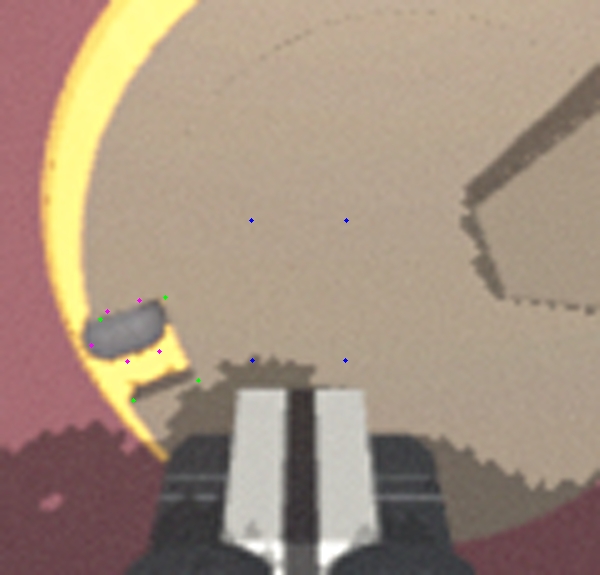

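Footprint (blue) is on the bare face, clear of hood and notch, and the notch and pin overlays fit. Start down and press in small steps.

Emit:
jog_arm(motion=[{"delta_pos": [0, 0, 0.4], "dr": [0, 0, 0]}, {"delta_pos": [0, 0, 0.25], "dr": [0, 0, 0]}, {"delta_pos": [0, 0, 0], "dr": [0, 0, 0]}, {"delta_pos": [0, 0, 0.03], "dr": [0, 0, 0]}, {"delta_pos": [0, 0, 0.03], "dr": [0, 0, 0]}, {"delta_pos": [0, 0, 0], "dr": [0, 0, 0]}])

```text
time_s: 9.0
tcp_pos: [0.506, 0.0239, 0.0177]
tool_rot: [-1.378, 2.822, -0.0]
ft_force: [-0.1, 1.7, 3.1]
gripper_width: 0.002
```

Emit:
jog_arm(motion=[{"delta_pos": [0, 0, 0.025], "dr": [0, 0, 0]}, {"delta_pos": [0, 0, 0.025], "dr": [0, 0, 0]}, {"delta_pos": [0, 0, 0], "dr": [0, 0, 0]}])

```text
time_s: 9.38
tcp_pos: [0.506, 0.0238, 0.0139]
tool_rot: [-1.378, 2.822, -0.0]
ft_force: [-2.2, 1.5, 6.6]
gripper_width: 0.003
```

Below the pin's stop height at only 7 N, so the pin is entering. Continue.

Emit:
jog_arm(motion=[{"delta_pos": [0, 0, 0.02], "dr": [0, 0, 0]}, {"delta_pos": [0, 0, 0.02], "dr": [0, 0, 0]}, {"delta_pos": [0, 0, 0.02], "dr": [0, 0, 0]}, {"delta_pos": [0, 0, 0], "dr": [0, 0, 0]}])

```text
time_s: 9.88
tcp_pos: [0.5062, 0.0238, 0.0106]
tool_rot: [-1.378, 2.823, 0.001]
ft_force: [-5.5, 1.3, 17.9]
gripper_width: -0.0
```

Emit:
jog_arm(motion=[{"delta_pos": [0, 0, 0.02], "dr": [0, 0, 0]}, {"delta_pos": [0, 0, 0.02], "dr": [0, 0, 0]}, {"delta_pos": [0, 0, 0], "dr": [0, 0, 0]}, {"delta_pos": [0, 0, 0], "dr": [0, 0, 0]}])

```text
time_s: 10.38
tcp_pos: [0.5064, 0.0238, 0.0101]
tool_rot: [1.378, -2.822, -0.001]
ft_force: [-11.6, 0.4, 39.1]
gripper_width: -0.0
```

It has bottomed out: force rises to 39 N with no travel. Lift clear and check.

Emit:
jog_arm(motion=[{"delta_pos": [0, 0, -0.1], "dr": [0, 0, 0]}, {"delta_pos": [0, 0, -0.6], "dr": [0, 0, 0]}, {"delta_pos": [0, 0, -0.7], "dr": [0, 0, 0]}, {"delta_pos": [-0.2, -0.2, 0], "dr": [0, 0, 0]}, {"delta_pos": [0, 0, 0], "dr": [0, 0, 0]}])

```text
time_s: 11.0
tcp_pos: [0.53, 0.0263, 0.1183]
tool_rot: [-1.377, 2.82, -0.003]
ft_force: [-0.0, -0.1, -0.4]
gripper_width: -0.004
```

```bash
python3 - <<'E'
from h import *
shot(9)
v=np.load("w9.npy");st=dict(tcp_pos=v[:3],tool_rot=v[3:])
im=cv2.imread("pics/w9.png");u=pix("wrist",(.491,.029,.011),st);print(u)
x0,y0=int(max(0,u[0]-70)),int(max(0,u[1]-70));S=4
cv2.imwrite("pics/w9c.png",cv2.resize(im[y0:y0+140,x0:x0+140],None,fx=S,fy=S,interpolation=cv2.INTER_CUBIC))
cv2.imwrite("pics/s9.png",cams.grab_frame("side"))
E
```

```text
11.0 [0.52997876 0.02628833 0.11827391] tool y deg 142.05927673234876 [-0.03  0.27  1.94 -0.    0.93 -2.51] [-0.02889467 -0.05391764 -0.36749622]
[290.45775412 166.26792663]
```

View pics/w9c.png

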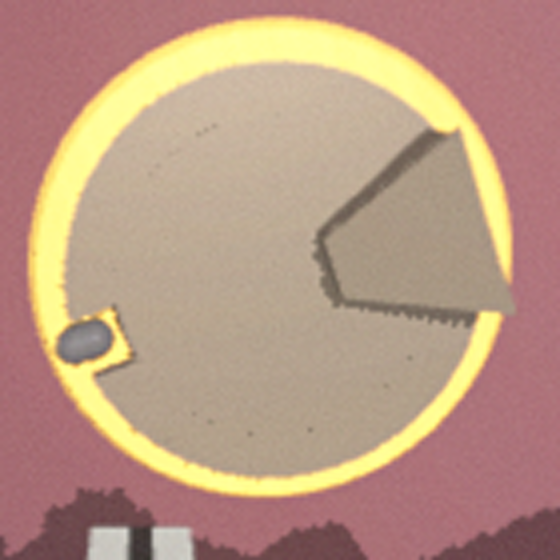

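View pics/ts9.png

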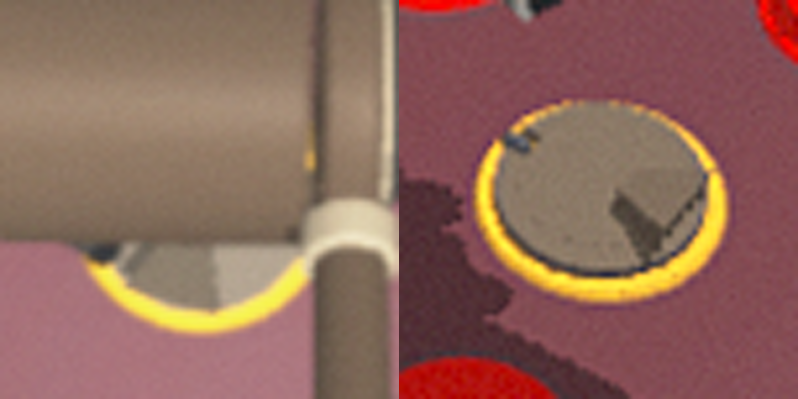

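View pics/s9.png

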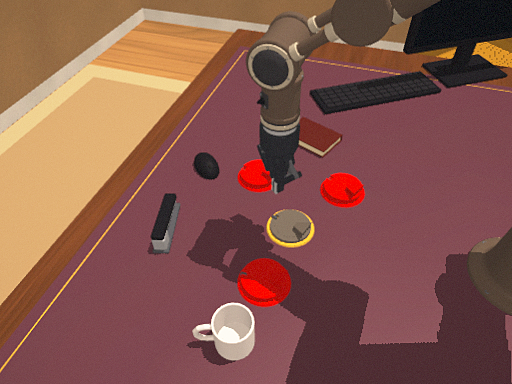

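The pin sits in the notch at crop (85,340), flush with the cap. The mouse, stapler, notebook and mug are where they were, and the hand is clear at z = 0.118. Handing in.

```bash
python3 -c "
from bench import manip
print(manip.job_done())"
```

```text
the job is handed in; nothing more can be done
None
```

The cap is turned onto its key and pressed home, and the job is handed in; the interface gives no verdict.

- **Turning:** I picked the brass liner out from the three red look-alikes. With the shut fingertips I pushed the hood's clockwise-side flank counter-clockwise about 117°, checking twice on the way. The notch ended within about 1° of the pin by the wrist images.
- **Pressing:** I pressed straight down on the bare face. At about 5 mm down, past the height where the pin would stop it, the force was only 7 N. It bottomed with the TCP at z of about 10 mm, where the force rose to 39 N with no more travel. That matches a seated face at 11 mm, allowing about 1 mm of measuring error.
- **Last pictures:** They show the pin in the notch and flush with the cap. The mouse, stapler, notebook and mug look unmoved by eye in the side view, and the hand is clear at 118 mm. In the top view the arm hid most of the cap, so that camera confirmed nothing at the end.
- **Disagreements:** The first side-view centre of the liner was about 4 to 8 mm off in y from the other views, so I used the wrist camera instead. The second push turned the cap 30° for 34° of hand motion, which the last small push made up.

The run took about 11 s of the 64 s allowed.

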